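# Sort the freight into the toy goods wagons

## Robot

A 7-joint arm with a two-finger parallel gripper is mounted at the origin on the work surface. World frame = base frame: x ahead of the robot, y to its left, z up, the work surface at z = 0. Lengths are in m, angles in rad, forces in N, time in s.
With the tool pointing down it reaches from about 0.4 to 0.85 m from the base axis. Payload 4.5 kg.
Tool frame: the origin (TCP) lies at the very end of the fingers, on their centre line; the grasp point (between the pads) lies 19 mm behind it; z points along the fingers, y is the line along which they close (so a half turn about z gives the same grasp; the last joint's range is limited). The gripper opens to 88 mm and grips with 3 to 60 N. Pads are 18 mm wide; open, the fingers measure 123 mm over their backs; the gripper's body (75 mm by 187 mm) begins 45 mm behind the grasp point.
Start: joints at [1.248, 0.689, -0.195, 1.565, 0.157, 0.902, -0.215], TCP at [0.218, -0.586, 0.239] pointing down, gripper open.
Joint ranges: [-3.01, 3.01], [-0.46, 2.08], [-1.47, 1.51], [0.13, 2.56], [-1, 4.14], [0.04, 2.09], [-2.66, 2.66]. Speed limits (rad/s): [2.57, 2.57, 3.14, 3.14, 3.14, 3.14, 3.14].

## Interface

Orientations are given as a unit quaternion [x, y, z, w].
In Python, from plant import r, optics gives the robot as it stands.
- The arm moves only by the tool servo_tool, never from a script. Its arguments are lists of equal length, an entry for each row: "translation": the shift along the tool's x, y, z in m, a list of three; "turn": the turn, a rotation vector about the tool's x, y, z in rad, a list of three. In form: {"translation": [[dx, dy, dz], ...], "turn": [[rx, ry, rz], ...]}. A call has 1 to 10 rows; each row shifts and turns the commanded pose from where the row before left it, along the tool's axes as they then stand; what a row does not reach is not made up. A row lasts 1/8 s, in which the tool goes at most 62.5 mm and 10.7 degrees, less where a joint would pass 70% of its speed; a pose out of reach is approached as far as the arm can. A call is refused whole if a number of a shift passes 0.0625 or a number of a turn 0.188, either way. A call with a gripper value outside its range is refused whole. "grip" is the opening, from 0 (shut) to 1 (fully open), set as the call begins (left out, the last holds). The fingers move at their own pace and stop on an object; "grip_force" is the grip in N (left out, the last holds). Time passes only in rows, so rows that do not move let the fingers close. It gives the time, the measured TCP pose, the force, the opening and the grip force at its end, in the units of the state.
- r.get_state(): the state, without advancing time (a new reading comes with each control period).
- optics.snapshot(name): name is "scene" or "side" or "wrist"; returns a dict with "img" (480x640x3 uint8, red, green, blue), "z_map" (480x640 float32, m along the optical axis (not along the pixel's ray), 0 where there is no reading), "mtx" (3x3 intrinsics, pixels), "k1" (the pictures are not rectified: a ray, as slopes to the right and down, at radius r is drawn at 1 + k1 r^2 times it, then the intrinsics apply), "R" (3x3) and "t" (3): a world point X has camera coordinates R X + t. Camera axes: x right, y down, z forward; pixel columns grow to the right and rows downward; lengths in m; the calibration is good to about 2 mm. A picture is of the moment at which its call begins.
- r.finish_job(): hands the job in; it is judged then, once.
The state is a dict: "clock": time; "q": joint angles; "qd": joint speeds; "joint_torque": joint torques, N m; "tool_pos": TCP position; "eef_rot": TCP orientation; "contact_force": force on the tool from outside, world axes, zero at the start; "moment": the same for the moment, N m; "opening": opening from 0.0 (shut) to 1.0 (fully open); "finger_force": force on a finger pad.
Only numpy, scipy, OpenCV 4.12 (cv2) and the standard library are available. Lean on these libraries where they do the work, as an engineer would, in place of code of your own. Each camera call takes 0.05 s, during which the arm holds its last target. There are 200 camera calls.

## Task

Tidy up the train corner by sorting the loose freight into the wagons: stand both crates (blue and red) upright inside the green wagon, stand both barrels (grey and brown) upright inside the chipped orange tender car, and lay the timber lengthwise on the yellow flat wagon, in the middle between its four stakes. Each piece must rest flat on its wagon's floor, none on top of another, and the little tree and the signal post must be left standing where they are.

Things in the scene. Friction and masses are not known exactly. Their poses are not given: they have to be found in the camera images.
- blue_crate: Blue wooden cargo crate, a closed slatted box 48 x 48 mm and 54 mm high, about 75 g. Origin at the centre of its underside, x and y square to its sides, z up.
- red_crate: Red wooden cargo crate, a closed slatted box 48 x 48 mm and 54 mm high, about 75 g. Origin at the centre of its underside, x and y square to its sides, z up.
- grey_barrel: Grey wooden barrel with two metal hoops, standing on end: 64 mm high, 47 mm across the straight middle (from 19 to 48 mm above its foot), 41 mm across the ends, about 70 g. Origin at its centre, 32 mm above its foot; z along its axis.
- brown_barrel: Dark brown wooden barrel with two metal hoops, standing on end: 64 mm high, 47 mm across the straight middle (from 19 to 48 mm above its foot), 41 mm across the ends, about 70 g. Origin at its centre, 32 mm above its foot; z along its axis.
- timber: Mid-brown squared wooden beam with pale ends, lying flat: 110 mm long, 32 x 32 mm in section, about 60 g. Origin at its centre, 16 mm above what it lies on; own y runs along its length.
- green_wagon: Green wooden goods wagon for the crates. Fixed (wheels chocked). Origin on the table under its centre; own y along its length, x across. Body 80 (x) by 160 mm (y); 98 by 172 mm with wheels and couplings. Open tray: flat floor 26 mm above the table, inside 70 (x) by 150 mm (y), walls 5 mm thick, their top 42 mm above the table.
- tender: Orange wooden tender car with chipped paint, for the barrels. Fixed (wheels chocked). Origin on the table under its centre; own y along its length, x across. Body 80 (x) by 160 mm (y); 98 by 172 mm with wheels and couplings. Open tray: flat floor 26 mm above the table, inside 70 (x) by 150 mm (y), walls 5 mm thick, their top 42 mm above the table.
- flat_wagon: Yellow wooden flat wagon for the timber. Fixed (wheels chocked). Origin on the table under its centre; own y along its length, x across. Body 80 (x) by 160 mm (y); 98 by 172 mm with wheels and couplings. No walls: deck 26 mm above the table; on it four dark round stakes 8 mm thick, 22 mm high at x = +-31, y = +-45 mm (54 mm clear between them across).
- tree: Little green cone-shaped toy tree, loose, 40 mm across and 75 mm high, on the far side of the wagons; not to be disturbed. Origin at the centre of its foot.
- signal: Toy signal post with a black lamp head, loose, foot 40 mm across, 97 mm high, on the far side of the wagons; not to be disturbed. Origin at the centre of its foot.
Things that resemble listed ones, but are neither listed nor needed, are in the scene too. Leave any pink or purple look-alike of the timber alone.

How it is judged:
At the end, for the whole second after the job is handed in: Crates in green wagon, barrels in tender: within 16 mm of its centre line, 56 mm of its middle lengthwise, upright to 0.15 rad. Timber on flat wagon: within 16 mm across, 28 mm along, 0.3 rad. All on the floors (6 mm), still, below 0.02 m/s. Tree, signal upright to 0.3 rad, moved under 30 mm (x of blue_crate in the frame of green_wagon between -0.016 and 0.016 m and y of blue_crate in the frame of green_wagon between -0.056 and 0.056 m and z of blue_crate in the frame of green_wagon between 0.02 and 0.032 m and linear speed of each of blue_crate, red_crate, grey_barrel, brown_barrel, timber below 0.02 m/s and angle between each of blue_crate, red_crate's own z axis and vertical below 0.15 rad and x of red_crate in the frame of green_wagon between -0.016 and 0.016 m and y of red_crate in the frame of green_wagon between -0.056 and 0.056 m and z of red_crate in the frame of green_wagon between 0.02 and 0.032 m and x of grey_barrel in the frame of tender between -0.016 and 0.016 m and y of grey_barrel in the frame of tender between -0.056 and 0.056 m and z of grey_barrel in the frame of tender between 0.052 and 0.064 m and angle between the z axis of each of grey_barrel, brown_barrel and the z axis of tender, either way round below 0.15 rad and x of brown_barrel in the frame of tender between -0.016 and 0.016 m and y of brown_barrel in the frame of tender between -0.056 and 0.056 m and z of brown_barrel in the frame of tender between 0.052 and 0.064 m and x of timber in the frame of flat_wagon between -0.016 and 0.016 m and y of timber in the frame of flat_wagon between -0.028 and 0.028 m and z of timber in the frame of flat_wagon between 0.036 and 0.048 m and angle between the y axis of timber and the y axis of flat_wagon, either way round below 0.3 rad and angle between each of tree, signal's own z axis and vertical below 0.3 rad and distance of each of tree, signal from where it was at the start of the episode below 0.03 m); the robot touches nothing.
It fails at once if the tree or the signal is pushed over or moved by more than 30 mm (distance of any of tree, signal from where it was at the start of the episode above 0.03 m or angle between any of tree, signal's own z axis and vertical above 0.3 rad).
It also fails if it takes over 131 s, if anything falls off the work surface, if the arm or the gripper's body presses on something with over 40 N, if the wrist force passes 120 N, or if a joint passes its speed limit or range.

## Working session

There is one attempt and no reset: what is moved stays moved. The work goes in short steps, Python scripts to look and compute and a tool call to move; the robot and the scene stay as the last step left them, time stands still between calls to the robot, and variables do not carry over. Pictures are saved under pics/ and viewed, at most 14 in all, crops included, and the job is handed in when it is done.

Besides the shell and the picture viewer there is one more tool, called after ">>>" as name(argument=value, ...), one argument or row to a line, values as JSON. servo_tool: Moves the arm, as the interface text tells. Its arguments: {"type":"object","properties":{"translation":{"type":"array"},"turn":{"type":"array"},"grip":{"type":"number"},"grip_force":{"type":"number"}},"required":["translation","turn"]}

```bash
ls; mkdir -p pics; cat > h.py <<'E'
import numpy as np, cv2
from plant import r, optics
def snap(n,save=None):
    s=optics.snapshot(n)
    if save: cv2.imwrite('pics/'+save,s['img'][:,:,::-1])
    return s
def cloud(s):
    "world point per pixel from the depth map"
    v,u=np.mgrid[0:480,0:640]
    d=rays(s,np.c_[u.ravel(),v.ravel()].astype(float))
    P=d*s['z_map'].reshape(-1,1)
    return ((P-s['t'])@s['R']).reshape(480,640,3)
def rays(s,uv):
    m=cv2.undistortPoints(np.asarray(uv,float).reshape(-1,1,2),s['mtx'],np.array([s['k1'],0,0,0,0.]))[:,0]
    return np.c_[m,np.ones(len(m))]
def plane(s,uv,z):
    d=rays(s,uv)@s['R']; c=-s['R'].T@s['t']
    return c+d*((z-c[2])/d[:,2])[:,None]
E
python3 - <<'E'
from h import *
for n in ['scene','side','wrist']:
    s=snap(n,n+'0.png'); print(n,(-s['R'].T@s['t']).round(3),s['R'][2].round(2),s['k1'],(s['z_map']>0).mean())
st=r.get_state(); print({k:np.round(v,3) for k,v in st.items()})
E
```

```text
pics
scene [1.019 0.184 0.82 ] [-0.56 -0.08 -0.82] -0.07002292408100058 0.9960188802083333
side [-0.081  0.988  0.908] [ 0.41 -0.66 -0.63] -0.05143807943304961 0.99236328125
wrist [ 0.28  -0.563  0.384] [-0.24 -0.09 -0.97] -0.05395520399517894 0.9538802083333333
{'clock': np.float64(0.15), 'q': array([ 1.248,  0.69 , -0.195,  1.566,  0.157,  0.902, -0.215]), 'qd': array([-0.   , -0.001, -0.   , -0.004,  0.001,  0.   , -0.   ]), 'joint_torque': array([-1.0000e-03, -5.2786e+01, -1.2680e+00, -1.5359e+01, -5.2000e-02,
        4.0000e-03,  0.0000e+00]), 'tool_pos': array([ 0.218, -0.585,  0.238]), 'eef_rot': array([ 0.984,  0.177, -0.   , -0.001]), 'contact_force': array([-0.513,  0.351, -0.353]), 'moment': array([ 0.007,  0.003, -0.006]), 'finger_force': np.float64(0.0), 'opening': np.float64(1.0)}
```

View pics/scene0.png

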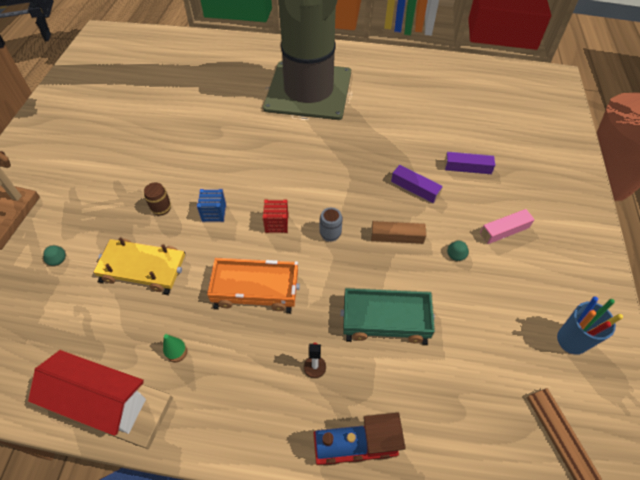

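View pics/side0.png

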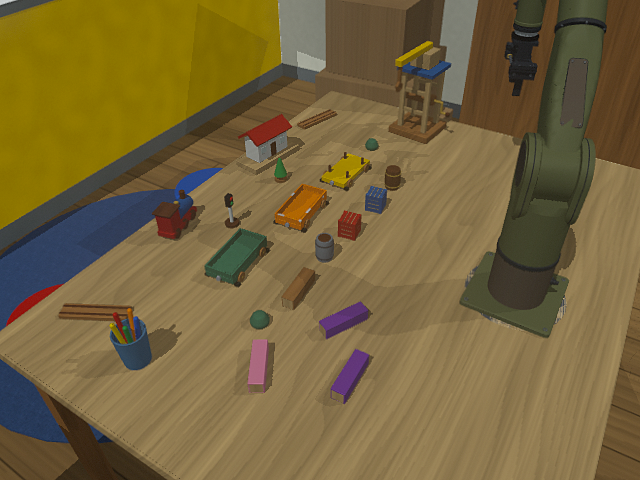

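Scene view: brown barrel (157,198), blue crate (211,205), red crate (276,215), grey barrel (331,223), timber (398,232). Wagons are at (140,264) yellow, (253,282) orange and (388,315) green. The tree is at (173,345) and the signal at (314,360). The side view shows the same things.

```bash
cat > m.py <<'E'
from h import *
W={'scene':dict(brown=(140,178,172,216),blue=(194,186,230,224),red=(258,196,292,236),grey=(314,203,346,244),timber=(365,215,430,246),
  yellow=(90,232,190,294),orange=(203,253,303,312),green=(337,283,438,345),tree=(155,325,192,365),signal=(298,338,332,380)),
 'side':dict(brown=(382,160,404,190),blue=(362,184,390,216),red=(335,209,364,242),grey=(312,230,338,264),timber=(278,264,318,310),
  yellow=(316,148,374,192),orange=(270,182,332,232),green=(202,226,272,286),tree=(270,152,292,184),signal=(218,190,244,230))}
def rect(p,q=1):
    lo,hi=np.percentile(p,[q,100-q],axis=0)
    (cx,cy),(w,h),a=cv2.minAreaRect(p.astype(np.float32))
    if w<h: w,h,a=h,w,a+90
    return np.r_[cx,cy,w,h,(a+90)%180-90]
if __name__=='__main__':
  for n in W:
    s=snap(n); C=cloud(s)
    for k,(a,b,c,d) in W[n].items():
        P=C[b:d,a:c].reshape(-1,3); z=P[:,2]; P=P[(z>.012)&(z<.12)]
        top=np.percentile(P[:,2],97 if k not in('yellow',) else 60)
        T=P[abs(P[:,2]-top)<.006]
        print(n,k,'top %.3f'%top,len(T),rect(T[:,:2]).round(3),'all',rect(P[:,:2]).round(3))
E
python3 m.py
```

```text
scene brown top 0.067 269 [ 4.4300e-01 -2.4900e-01  4.3000e-02  4.2000e-02  7.3317e+01] all [  0.445  -0.249   0.046   0.044 -17.042]
scene blue top 0.057 424 [ 0.44  -0.131  0.05   0.049  9.23 ] all [ 0.44  -0.131  0.051  0.049  8.242]
scene red top 0.057 459 [4.470e-01 8.000e-03 5.000e-02 4.800e-02 8.239e+00] all [4.470e-01 7.000e-03 5.100e-02 4.800e-02 9.165e+00]
scene grey top 0.067 296 [ 0.454  0.123  0.041  0.041 -2.267] all [  0.456   0.123   0.045   0.044 -43.729]
scene timber top 0.035 715 [ 4.4000e-01  2.6200e-01  1.0900e-01  3.6000e-02 -8.4448e+01] all [ 4.4000e-01  2.6200e-01  1.1100e-01  3.6000e-02 -8.4448e+01]
scene yellow top 0.028 2924 [ 0.594 -0.237  0.171  0.094 88.198] all [ 0.595 -0.237  0.171  0.096 88.396]
scene orange top 0.044 759 [ 6.0300e-01 -2.0000e-03  1.6000e-01  8.2000e-02 -8.4635e+01] all [ 6.0600e-01 -2.0000e-03  1.7100e-01  8.9000e-02 -8.4635e+01]
scene green top 0.044 827 [ 6.2800e-01  2.5300e-01  1.6200e-01  8.3000e-02 -8.4424e+01] all [  0.632   0.253   0.172   0.089 -84.334]
scene tree top 0.076 40 [ 7.5200e-01 -1.1200e-01  1.1000e-02  9.0000e-03 
[... 940 characters left out ...]
.4778e+01]
side yellow top 0.026 787 [ 0.592 -0.201  0.244  0.094 88.116] all [  0.587  -0.23    0.311   0.163 -63.23 ]
side orange top 0.043 306 [ 6.0100e-01 -1.0000e-03  1.7000e-01  8.3000e-02 -8.4018e+01] all [ 6.0200e-01 -3.6000e-02  2.4100e-01  8.9000e-02 -8.4018e+01]
side green top 0.043 412 [ 6.2700e-01  2.5400e-01  1.6700e-01  8.4000e-02 -8.4764e+01] all [  0.624   0.255   0.17    0.09  -84.764]
side tree top 0.070 19 [ 7.5000e-01 -1.1200e-01  1.6000e-02  1.2000e-02 -5.9288e+01] all [ 7.9100e-01 -1.5800e-01  1.6300e-01  5.4000e-02 -5.6571e+01]
side signal top 0.097 34 [7.380e-01 1.390e-01 2.000e-02 1.900e-02 6.772e+01] all [ 7.1100e-01  1.6200e-01  1.0200e-01  3.0000e-02 -3.6146e+01]
```

```bash
cat > go.py <<'E'
# go.py x y z psi_deg : shift/turn in tool axes from the measured pose (turn split over n rows first, then shift in turned axes)
import sys
from h import *
from scipy.spatial.transform import Rotation as Ro
def info(x,y,z,psi):
    st=r.get_state(); R=Ro.from_quat(st['eef_rot']).as_matrix()
    p=np.deg2rad(psi); Y=np.array([np.cos(p),np.sin(p),0]); Z=np.array([0,0,-1.]); T=np.c_[np.cross(Y,Z),Y,Z]
    d=np.array([x,y,z])-st['tool_pos']
    print('turn',Ro.from_matrix(R.T@T).as_rotvec().round(4),'shift now-axes',(R.T@d).round(4),'shift after turn',(T.T@d).round(4),'t',st['clock'].round(2))
if __name__=='__main__': info(*map(float,sys.argv[1:5]))
E
python3 - <<'E'
from h import *
s=snap('side'); C=cloud(s)
P=C[40:145,385:455].reshape(-1,3); P=P[(P[:,2]>.02)&(P[:,1]>-1)&(P[:,0]<1)]
for lo,hi in [(.02,.08),(.08,.15),(.15,.2),(.2,.4)]:
    Q=P[(P[:,2]>lo)&(P[:,2]<hi)]
    if len(Q): print(lo,len(Q),Q.min(0).round(3),Q.max(0).round(3))
E
python3 go.py .442 -.2495 .24 5.6
```

```text
0.02 959 [ 0.44  -0.692  0.02 ] [ 0.598 -0.534  0.08 ]
0.08 682 [ 0.408 -0.683  0.08 ] [ 0.578 -0.553  0.15 ]
0.15 421 [ 0.461 -0.676  0.15 ] [ 0.579 -0.551  0.2  ]
0.2 1460 [ 0.448 -0.686  0.2  ] [ 0.593 -0.437  0.31 ]Traceback (most recent call last):
  File "go.py", line 10, in <module>
    if __name__=='__main__': info(*map(float,sys.argv[1:5]))
                             ~~~~^^^^^^^^^^^^^^^^^^^^^^^^^^^
  File "go.py", line 9, in info
    print('turn',Ro.from_matrix(R.T@T).as_rotvec().round(4),'shift now-axes',(R.T@d).round(4),'shift after turn',(T.T@d).round(4),'t',st['clock'].round(2))
                                                                                                                                      ^^^^^^^^^^^^^^^^^
AttributeError: 'float' object has no attribute 'round'
```

```bash
sed -i "s/st\['clock'\].round(2)/round(st['clock'],2)/" go.py
```

>>> servo_tool(
  translation=[
    [0.032,-0.035,0],
    [0.032,-0.035,0],
    [0.032,-0.035,0],
    [0.032,-0.035,0],
    [0.032,-0.035,0],
    [0,0,0],
    [0,0,0],
    [0,0,0],
    [0,0,0],
    [0,0,0],
  ],
  turn=[
    [0,0,0],
    [0,0,0],
    [0,0,0],
    [0,0,0],
    [0,0,0],
    [0,0,-0.131],
    [0,0,-0.131],
    [0,0,-0.131],
    [0,0,-0.131],
    [0,0,-0.131],
  ],
)

```text
clock: 1.55
tool_pos: [0.3072, -0.3659, 0.2388]
eef_rot: [0.874, 0.486, 0.0, 0.0]
contact_force: [0.6, 0.4, 0.1]
opening: 1.001
finger_force: 0.0
```

```bash
python3 go.py .442 -.2495 .14 5.6
```

```text
turn [ 2.000e-04  3.000e-04 -6.524e-01] shift now-axes [0.1699 0.0533 0.0988] shift after turn [0.1026 0.1455 0.0988] t 1.55
```

>>> servo_tool(
  translation=[
    [0,0,0],
    [0,0,0],
    [0,0,0],
    [0,0,0],
    [0,0,0],
    [0.0205,0.029,0.02],
    [0.0205,0.029,0.02],
    [0.0205,0.029,0.02],
    [0.0205,0.029,0.02],
    [0.0205,0.029,0.02],
  ],
  turn=[
    [0,0,-0.131],
    [0,0,-0.131],
    [0,0,-0.131],
    [0,0,-0.131],
    [0,0,-0.131],
    [0,0,0],
    [0,0,0],
    [0,0,0],
    [0,0,0],
    [0,0,0],
  ],
)

```text
clock: 2.8
tool_pos: [0.4426, -0.2493, 0.1381]
eef_rot: [0.672, 0.74, -0.0, 0.0]
contact_force: [0.2, -0.4, 0.5]
opening: 1.001
finger_force: 0.0
```

```bash
python3 - <<'E'
from go import *
info(.442,-.2495,.017,5.6)
s=snap('wrist','w1.png'); C=cloud(s); P=C.reshape(-1,3)
P=P[(P[:,2]>.03)&(P[:,2]<.08)&(abs(P[:,1]+.19)<.115)&(abs(P[:,0]-.44)<.06)]
for a,b in ((-.3,-.2),(-.17,-.09)):
    Q=P[(P[:,1]>a)&(P[:,1]<b)]; 
    if len(Q): top=np.percentile(Q[:,2],95); print(top,rect(Q[:,:2]) if 0 else Q[abs(Q[:,2]-top)<.005].min(0),Q[abs(Q[:,2]-top)<.005].max(0))
E
```

```text
turn [ 0.0003  0.0005 -0.0021] shift now-axes [-0.     -0.0007  0.1211] shift after turn [-1.000e-04 -6.000e-04  1.211e-01] t 2.8
0.06549794587883498 [ 0.42162455 -0.2721228   0.06050824] [ 0.46296164 -0.23057566  0.06664683]
0.05536907703850626 [ 0.40947886 -0.16079988  0.05041798] [ 0.46407177 -0.10632859  0.05671752]
```

View pics/w1.png

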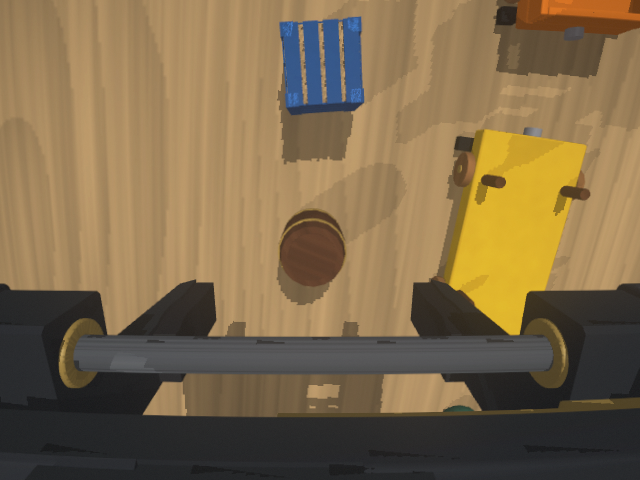

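Wrist view: brown barrel at (312,248) between the fingers, blue crate at (322,65), yellow deck at (515,220). The wrist fix agrees with the fixed cameras.

>>> servo_tool(
  translation=[
    [0,-0.0005,0.02],
    [0,0,0.02],
    [0,0,0.02],
    [0,0,0.02],
    [0,0,0.02],
    [0,0,0.014],
    [0,0,0],
  ],
  turn=[
    [0,0,0],
    [0,0,0],
    [0,0,0],
    [0,0,0],
    [0,0,0],
    [0,0,0],
    [0,0,0],
  ],
)

```text
clock: 3.72
tool_pos: [0.4408, -0.2497, 0.0241]
eef_rot: [0.672, 0.74, -0.0, -0.001]
contact_force: [-0.5, -0.2, 1.4]
opening: 0.998
finger_force: 0.0
```

>>> servo_tool(
  translation=[
    [0,0,0],
    [0,0,0],
    [0,0,0],
    [0,0,0],
    [0,0,0],
    [0,0,0],
  ],
  turn=[
    [0,0,0],
    [0,0,0],
    [0,0,0],
    [0,0,0],
    [0,0,0],
    [0,0,0],
  ],
  grip=0.3,
  grip_force=15,
)

```text
clock: 4.47
tool_pos: [0.4413, -0.25, 0.0249]
eef_rot: [0.672, 0.74, 0.0, 0.0]
contact_force: [1.3, 0.5, 2.8]
opening: 0.528
finger_force: 15.0
```

>>> servo_tool(
  translation=[
    [0,0,-0.03],
    [0,0,-0.04],
    [0,0,-0.045],
    [0.033,0.031,0],
    [0.033,0.031,0],
    [0.033,0.031,0],
    [0.033,0.031,0],
    [0.033,0.031,0],
    [0.033,0.031,0],
    [0,0,0],
  ],
  turn=[
    [0,0,0],
    [0,0,0],
    [0,0,0],
    [0,0,0],
    [0,0,0],
    [0,0,0],
    [0,0,0],
    [0,0,0],
    [0,0,0],
    [0,0,0],
  ],
)

```text
clock: 5.72
tool_pos: [0.6091, -0.0297, 0.1397]
eef_rot: [0.67, 0.742, 0.002, -0.0]
contact_force: [-0.8, 0.1, -0.1]
opening: 0.527
finger_force: 15.0
```

```bash
python3 - <<'E'
from go import *
info(.605,-.034,.053,5.6)
s=snap('wrist','w2.png'); C=cloud(s); P=C.reshape(-1,3)
s=snap('scene','s2.png'); 
C=cloud(s).reshape(-1,3); Q=C[(abs(C[:,0]-.605)<.05)&(abs(C[:,1]+.034)<.04)&(C[:,2]>.1)&(C[:,2]<.2)]; print(Q[:,2].min())
E
```

```text
turn [ 0.0026 -0.0037  0.0043] shift now-axes [-0.0042 -0.0047  0.0867] shift after turn [-0.0039 -0.0045  0.0867] t 5.72
0.11543043900428121
```

View pics/s2.png

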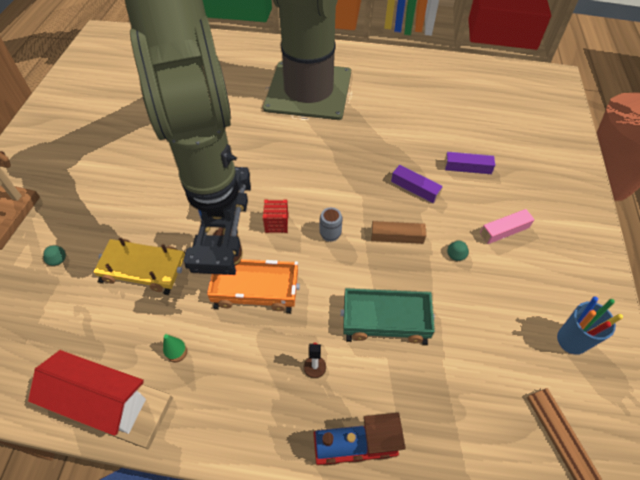

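The gripper is over the left end of the orange tender at (215,260) and hides the barrel. Depth puts the barrel's foot at 115 mm, as expected.

>>> servo_tool(
  translation=[
    [-0.004,-0.0045,0.02],
    [0,0,0.02],
    [0,0,0.02],
    [0,0,0.015],
    [0,0,0.008],
    [0,0,0.005],
    [0,0,0],
  ],
  turn=[
    [0,0,0],
    [0,0,0],
    [0,0,0],
    [0,0,0],
    [0,0,0],
    [0,0,0],
    [0,0,0],
  ],
)

```text
clock: 6.7
tool_pos: [0.6032, -0.0395, 0.0518]
eef_rot: [0.672, 0.74, -0.0, 0.0]
contact_force: [0.7, -0.6, -0.8]
opening: 0.526
finger_force: 15.0
```

>>> servo_tool(
  translation=[
    [0,0,0.001],
    [0,0,0],
  ],
  turn=[
    [0,0,0],
    [0,0,0],
  ],
)

```text
clock: 6.95
tool_pos: [0.6034, -0.0394, 0.0511]
eef_rot: [0.672, 0.74, 0.0, 0.0]
contact_force: [-0.1, 0.1, -1.0]
opening: 0.529
finger_force: 15.0
```

>>> servo_tool(
  translation=[
    [0,0,0],
    [0,0,0],
    [0,0,0],
    [0,0,-0.01],
    [0,0,-0.03],
    [0,0,-0.04],
    [0,0,-0.02],
    [0,0,0],
  ],
  turn=[
    [0,0,0],
    [0,0,0],
    [0,0,0],
    [0,0,0],
    [0,0,0],
    [0,0,0],
    [0,0,0],
    [0,0,0],
  ],
  grip=1,
)

```text
clock: 7.95
tool_pos: [0.6044, -0.0393, 0.1528]
eef_rot: [0.672, 0.74, 0.001, 0.002]
contact_force: [0.0, 0.1, -0.4]
opening: 0.999
finger_force: 0.0
```

```bash
python3 go.py .452 .1235 .14 5.6
```

```text
turn [ 0.0041  0.0003 -0.002 ] shift now-axes [ 0.1767 -0.1362  0.0122] shift after turn [ 0.1769 -0.1358  0.0128] t 7.95
```

>>> servo_tool(
  translation=[
    [0.0295,-0.0227,0.002],
    [0.0295,-0.0227,0.002],
    [0.0295,-0.0227,0.002],
    [0.0295,-0.0227,0.002],
    [0.0295,-0.0227,0.002],
    [0.0295,-0.0227,0.002],
    [0,0,0],
    [0,0,0],
  ],
  turn=[
    [0,0,0],
    [0,0,0],
    [0,0,0],
    [0,0,0],
    [0,0,0],
    [0,0,0],
    [0,0,0],
    [0,0,0],
  ],
)

```text
clock: 8.95
tool_pos: [0.4508, 0.1231, 0.1383]
eef_rot: [0.672, 0.74, -0.001, 0.0]
contact_force: [0.0, -0.5, 0.6]
opening: 0.997
finger_force: 0.0
```

```bash
python3 - <<'E'
from go import *
info(.452,.1235,.024,5.6)
C=cloud(snap('side')).reshape(-1,3)
def box(C,x,y,h,z0=.08,z1=.12):
    Q=C[(abs(C[:,0]-x)<h)&(abs(C[:,1]-y)<h)&(C[:,2]>z0)&(C[:,2]<z1)]; 
    print(len(Q), Q.min(0).round(3),Q.max(0).round(3), np.median(Q,0).round(3)) if len(Q) else print(0)
box(C,.604,-.038,.035)
box(cloud(snap('scene')).reshape(-1,3),.604,-.038,.035)
E
```

```text
turn [-0.0006  0.0009 -0.0021] shift now-axes [0.0004 0.0013 0.1143] shift after turn [0.0003 0.0012 0.1143] t 8.95
18 [ 0.58  -0.037  0.081] [ 0.596 -0.019  0.091] [ 0.588 -0.026  0.085]
462 [ 0.583 -0.061  0.08 ] [ 0.628 -0.018  0.095] [ 0.608 -0.038  0.091]
```

Brown barrel is standing in the tender with its top at about 0.091. Next is grey.

>>> servo_tool(
  translation=[
    [0,0.001,0.02],
    [0,0,0.02],
    [0,0,0.02],
    [0,0,0.02],
    [0,0,0.02],
    [0,0,0.014],
    [0,0,0],
  ],
  turn=[
    [0,0,0],
    [0,0,0],
    [0,0,0],
    [0,0,0],
    [0,0,0],
    [0,0,0],
    [0,0,0],
  ],
)

```text
clock: 9.93
tool_pos: [0.4518, 0.1228, 0.0238]
eef_rot: [0.673, 0.74, -0.001, 0.0]
contact_force: [0.2, -0.9, -1.0]
opening: 1.0
finger_force: 0.0
```

>>> servo_tool(
  translation=[
    [0,0,0],
    [0,0,0],
    [0,0,0],
    [0,0,0],
    [0,0,0],
  ],
  turn=[
    [0,0,0],
    [0,0,0],
    [0,0,0],
    [0,0,0],
    [0,0,0],
  ],
  grip=0.3,
)

```text
clock: 10.55
tool_pos: [0.4517, 0.1238, 0.0249]
eef_rot: [0.672, 0.74, 0.0, 0.0]
contact_force: [-0.6, -0.7, 1.5]
opening: 0.528
finger_force: 15.0
```

>>> servo_tool(
  translation=[
    [0,0,-0.03],
    [0,0,-0.04],
    [0,0,-0.045],
    [0,0,0],
  ],
  turn=[
    [0,0,0],
    [0,0,0],
    [0,0,0],
    [0,0,0],
  ],
)

```text
clock: 11.05
tool_pos: [0.4532, 0.1243, 0.1421]
eef_rot: [0.673, 0.74, 0.003, 0.001]
contact_force: [-0.6, 0.6, -0.9]
opening: 0.529
finger_force: 15.0
```

```bash
python3 go.py .599 .031 .14 5.6
```

```text
turn [ 0.0055 -0.0018 -0.0025] shift now-axes [-0.1067  0.1362  0.0027] shift after turn [-0.1071  0.136   0.0021] t 11.05
```

>>> servo_tool(
  translation=[
    [-0.0214,0.0272,0],
    [-0.0214,0.0272,0],
    [-0.0214,0.0272,0],
    [-0.0214,0.0272,0],
    [-0.0214,0.0272,0],
    [0,0,0],
    [0,0,0],
  ],
  turn=[
    [0,0,0],
    [0,0,0],
    [0,0,0],
    [0,0,0],
    [0,0,0],
    [0,0,0],
    [0,0,0],
  ],
)

```text
clock: 11.92
tool_pos: [0.5958, 0.0308, 0.1383]
eef_rot: [0.672, 0.74, -0.001, -0.001]
contact_force: [-0.2, 0.4, -0.1]
opening: 0.527
finger_force: 15.0
```

```bash
python3 go.py .599 .031 .051 5.6
```

```text
turn [-0.0029 -0.0002 -0.001 ] shift now-axes [-0.0001  0.0034  0.0873] shift after turn [-0.0001  0.0032  0.0873] t 11.93
```

>>> servo_tool(
  translation=[
    [0,0.003,0.02],
    [0,0,0.02],
    [0,0,0.02],
    [0,0,0.015],
    [0,0,0.008],
    [0,0,0.0045],
    [0,0,0],
    [0,0,0],
  ],
  turn=[
    [0,0,0],
    [0,0,0],
    [0,0,0],
    [0,0,0],
    [0,0,0],
    [0,0,0],
    [0,0,0],
    [0,0,0],
  ],
)

```text
clock: 12.92
tool_pos: [0.6007, 0.0307, 0.0528]
eef_rot: [0.672, 0.74, 0.0, 0.0]
contact_force: [0.1, 0.2, -0.4]
opening: 0.523
finger_force: 15.0
```

>>> servo_tool(
  translation=[
    [0,0,0],
    [0,0,0],
    [0,0,0],
    [0,0,-0.01],
    [0,0,-0.03],
    [0,0,-0.04],
    [0,0,-0.02],
    [0,0,0],
  ],
  turn=[
    [0,0,0],
    [0,0,0],
    [0,0,0],
    [0,0,0],
    [0,0,0],
    [0,0,0],
    [0,0,0],
    [0,0,0],
  ],
  grip=1,
)

```text
clock: 13.92
tool_pos: [0.6015, 0.0309, 0.1543]
eef_rot: [0.672, 0.74, 0.002, 0.001]
contact_force: [-0.8, -0.0, 0.3]
opening: 0.997
finger_force: 0.0
```

```bash
python3 go.py .4445 .0075 .13 9
```

```text
turn [ 0.0041 -0.     -0.0613] shift now-axes [-0.0083 -0.1586  0.0236] shift after turn [ 0.0015 -0.1587  0.0243] t 13.93
```

>>> servo_tool(
  translation=[
    [0,0,0],
    [0,-0.032,0.004],
    [0,-0.032,0.004],
    [0,-0.032,0.004],
    [0,-0.032,0.004],
    [0,-0.031,0.005],
    [0,0,0],
    [0,0,0],
  ],
  turn=[
    [0,0,-0.061],
    [0,0,0],
    [0,0,0],
    [0,0,0],
    [0,0,0],
    [0,0,0],
    [0,0,0],
    [0,0,0],
  ],
)

```text
clock: 14.92
tool_pos: [0.4442, 0.0062, 0.131]
eef_rot: [0.649, 0.76, 0.0, 0.0]
contact_force: [1.3, 0.0, -0.1]
opening: 1.001
finger_force: 0.0
```

```bash
python3 - <<'E'
from go import *
info(.4445,.0075,.022,9)
C=cloud(snap('scene')).reshape(-1,3)
for x,y in((.604,-.038),(.6,.031)):
    Q=C[(abs(C[:,0]-x)<.035)&(abs(C[:,1]-y)<.034)&(C[:,2]>.084)&(C[:,2]<.12)]; print(len(Q),Q.min(0).round(3),Q.max(0).round(3))
E
```

```text
turn [ 0.0009 -0.0004  0.    ] shift now-axes [0.0012 0.0004 0.109 ] shift after turn [0.0013 0.0005 0.109 ] t 14.93
406 [ 0.583 -0.061  0.084] [ 0.626 -0.02   0.096]
415 [0.581 0.009 0.084] [0.624 0.051 0.095]
```

>>> servo_tool(
  translation=[
    [0.001,0,0.02],
    [0,0,0.02],
    [0,0,0.02],
    [0,0,0.02],
    [0,0,0.02],
    [0,0,0.009],
    [0,0,0],
  ],
  turn=[
    [0,0,0],
    [0,0,0],
    [0,0,0],
    [0,0,0],
    [0,0,0],
    [0,0,0],
    [0,0,0],
  ],
)

```text
clock: 15.85
tool_pos: [0.4453, 0.0068, 0.0265]
eef_rot: [0.649, 0.761, -0.001, -0.0]
contact_force: [0.8, -1.0, 0.5]
opening: 0.999
finger_force: 0.0
```

>>> servo_tool(
  translation=[
    [0,0,0],
    [0,0,0],
    [0,0,0],
    [0,0,0],
    [0,0,0],
  ],
  turn=[
    [0,0,0],
    [0,0,0],
    [0,0,0],
    [0,0,0],
    [0,0,0],
  ],
  grip=0.3,
)

```text
clock: 16.48
tool_pos: [0.4443, 0.0063, 0.0274]
eef_rot: [0.649, 0.76, -0.001, -0.0]
contact_force: [-0.7, 0.2, 1.6]
opening: 0.543
finger_force: 15.0
```

>>> servo_tool(
  translation=[
    [0,0,-0.03],
    [0,0,-0.04],
    [0,0,-0.055],
    [0,0,0],
  ],
  turn=[
    [0,0,0],
    [0,0,0],
    [0,0,0],
    [0,0,0],
  ],
)

```text
clock: 16.98
tool_pos: [0.4461, 0.0072, 0.1464]
eef_rot: [0.65, 0.76, 0.001, 0.0]
contact_force: [0.6, -0.2, -1.2]
opening: 0.543
finger_force: 15.0
```

```bash
python3 go.py .624 .288 .148 5.5
```

```text
turn [ 0.0021 -0.0012  0.0587] shift now-axes [ 0.25    0.219  -0.0008] shift after turn [ 0.2624  0.204  -0.0016] t 16.98
```

>>> servo_tool(
  translation=[
    [0,0,0],
    [0.0375,0.029,0],
    [0.0375,0.029,0],
    [0.0375,0.029,0],
    [0.0375,0.029,0],
    [0.0375,0.029,0],
    [0.0375,0.029,0],
    [0.0375,0.029,0],
    [0,0,0],
    [0,0,0],
  ],
  turn=[
    [0,0,0.0587],
    [0,0,0],
    [0,0,0],
    [0,0,0],
    [0,0,0],
    [0,0,0],
    [0,0,0],
    [0,0,0],
    [0,0,0],
    [0,0,0],
  ],
)

```text
clock: 18.23
tool_pos: [0.62, 0.2865, 0.141]
eef_rot: [0.672, 0.741, -0.003, -0.001]
contact_force: [0.6, -1.0, -1.8]
opening: 0.543
finger_force: 15.0
```

```bash
python3 go.py .624 .288 .053 5.5
```

```text
turn [-0.0064  0.0032  0.0018] shift now-axes [0.0014 0.0047 0.088 ] shift after turn [0.0011 0.0041 0.088 ] t 18.23
```

>>> servo_tool(
  translation=[
    [0.001,0.004,0.02],
    [0,0,0.02],
    [0,0,0.02],
    [0,0,0.01],
    [0,0,0.008],
    [0,0,0.004],
    [0,0,0],
    [0,0,0],
  ],
  turn=[
    [0,0,0],
    [0,0,0],
    [0,0,0],
    [0,0,0],
    [0,0,0],
    [0,0,0],
    [0,0,0],
    [0,0,0],
  ],
)

```text
clock: 19.23
tool_pos: [0.6249, 0.2895, 0.0615]
eef_rot: [0.672, 0.741, -0.001, -0.001]
contact_force: [-0.6, -0.8, -0.8]
opening: 0.545
finger_force: 15.0
```

>>> servo_tool(
  translation=[
    [0,0,0.004],
    [0,0,0.004],
    [0,0,0],
    [0,0,0],
  ],
  turn=[
    [0,0,0],
    [0,0,0],
    [0,0,0],
    [0,0,0],
  ],
)

```text
clock: 19.73
tool_pos: [0.6246, 0.2894, 0.0532]
eef_rot: [0.672, 0.741, -0.001, -0.001]
contact_force: [-1.1, -0.5, 4.1]
opening: 0.544
finger_force: 15.0
```

>>> servo_tool(
  translation=[
    [0,0,0],
    [0,0,0],
    [0,0,0],
    [0,0,-0.01],
    [0,0,-0.03],
    [0,0,-0.04],
    [0,0,-0.02],
    [0,0,0],
  ],
  turn=[
    [0,0,0],
    [0,0,0],
    [0,0,0],
    [0,0,0],
    [0,0,0],
    [0,0,0],
    [0,0,0],
    [0,0,0],
  ],
  grip=1,
)

```text
clock: 20.72
tool_pos: [0.6257, 0.2899, 0.1545]
eef_rot: [0.672, 0.741, 0.0, -0.001]
contact_force: [-0.3, -0.5, 0.3]
opening: 1.001
finger_force: 0.0
```

```bash
python3 go.py .438 -.132 .15 8.5
```

```text
turn [-0.001  -0.0015 -0.0512] shift now-axes [-0.4017 -0.2277  0.0042] shift after turn [-0.3895 -0.248   0.0045] t 20.73
```

>>> servo_tool(
  translation=[
    [-0.0433,-0.0275,0],
    [-0.0433,-0.0275,0],
    [-0.0433,-0.0275,0],
    [-0.0433,-0.0275,0],
    [-0.0433,-0.0275,0],
    [-0.0433,-0.0275,0],
    [-0.0433,-0.0275,0],
    [-0.0433,-0.0275,0],
    [-0.0433,-0.0275,0.005],
    [0,0,0],
  ],
  turn=[
    [0,0,-0.051],
    [0,0,0],
    [0,0,0],
    [0,0,0],
    [0,0,0],
    [0,0,0],
    [0,0,0],
    [0,0,0],
    [0,0,0],
    [0,0,0],
  ],
)

```text
clock: 21.98
tool_pos: [0.4312, -0.136, 0.1469]
eef_rot: [0.656, 0.755, -0.004, -0.003]
contact_force: [0.7, -0.1, 0.3]
opening: 0.999
finger_force: 0.0
```

```bash
python3 - <<'E'
from go import *
info(.4385,-.132,.024,8.5)
C=cloud(snap('scene')).reshape(-1,3)
Q=C[(abs(C[:,0]-.625)<.05)&(abs(C[:,1]-.289)<.034)&(C[:,2]>.074)&(C[:,2]<.12)]; print(len(Q),Q.min(0).round(3),Q.max(0).round(3),np.median(Q,0))
E
```

```text
turn [-0.011   0.0006 -0.0077] shift now-axes [0.003  0.0091 0.1228] shift after turn [0.0029 0.0078 0.1229] t 21.98
738 [0.599 0.264 0.074] [0.651 0.316 0.085] [0.62703402 0.28968883 0.0807404 ]
```

>>> servo_tool(
  translation=[
    [0.002,0.006,0],
    [0,0,0.02],
    [0,0,0.03],
    [0,0,0.03],
    [0,0,0.02],
    [0,0,0.01],
    [0,0,0.01],
    [0,0,0],
    [0,0,0],
  ],
  turn=[
    [0,0,0],
    [0,0,0],
    [0,0,0],
    [0,0,0],
    [0,0,0],
    [0,0,0],
    [0,0,0],
    [0,0,0],
    [0,0,0],
  ],
)

```text
clock: 23.15
tool_pos: [0.4413, -0.1277, 0.0288]
eef_rot: [0.652, 0.758, -0.001, -0.001]
contact_force: [-0.5, -0.4, 0.6]
opening: 0.998
finger_force: 0.0
```

>>> servo_tool(
  translation=[
    [0,0,0],
    [0,0,0],
    [0,0,0],
    [0,0,0],
    [0,0,0],
  ],
  turn=[
    [0,0,0],
    [0,0,0],
    [0,0,0],
    [0,0,0],
    [0,0,0],
  ],
  grip=0.3,
)

```text
clock: 23.78
tool_pos: [0.4401, -0.1289, 0.0288]
eef_rot: [0.653, 0.757, -0.002, -0.002]
contact_force: [-1.0, -0.1, 0.5]
opening: 0.546
finger_force: 15.0
```

>>> servo_tool(
  translation=[
    [0,0,-0.03],
    [0,0,-0.04],
    [0,0,-0.055],
    [0,0,0],
  ],
  turn=[
    [0,0,0],
    [0,0,0],
    [0,0,0],
    [0,0,0],
  ],
)

```text
clock: 24.28
tool_pos: [0.4431, -0.1288, 0.1566]
eef_rot: [0.653, 0.757, 0.001, 0.001]
contact_force: [1.0, -1.0, -0.5]
opening: 0.544
finger_force: 15.0
```

```bash
python3 go.py .631 .219 .15 5.5
```

```text
turn [0.0027 0.001  0.0514] shift now-axes [0.3165 0.237  0.0069] shift after turn [0.3282 0.2204 0.0066] t 24.27
```

>>> servo_tool(
  translation=[
    [0,0,0],
    [0.041,0.0277,0],
    [0.041,0.0277,0],
    [0.041,0.0277,0],
    [0.041,0.0277,0],
    [0.041,0.0277,0],
    [0.041,0.0277,0],
    [0.041,0.0277,0],
    [0.041,0.0277,0],
    [0,0,0],
  ],
  turn=[
    [0,0,0.0514],
    [0,0,0],
    [0,0,0],
    [0,0,0],
    [0,0,0],
    [0,0,0],
    [0,0,0],
    [0,0,0],
    [0,0,0],
    [0,0,0],
  ],
)

```text
clock: 25.52
tool_pos: [0.6294, 0.2243, 0.1512]
eef_rot: [0.67, 0.742, -0.0, -0.003]
contact_force: [-0.5, -0.9, -1.2]
opening: 0.543
finger_force: 15.0
```

>>> servo_tool(
  translation=[
    [0,0,0.02],
    [0,0,0],
  ],
  turn=[
    [0,0,0],
    [0,0,0],
  ],
)

```text
clock: 25.78
tool_pos: [0.6278, 0.2158, 0.1294]
eef_rot: [0.672, 0.74, -0.005, -0.002]
contact_force: [0.7, 0.3, -1.0]
opening: 0.547
finger_force: 15.0
```

```bash
python3 go.py .631 .221 .055 5.5
```

```text
turn [-0.0096  0.0044 -0.0001] shift now-axes [0.0052 0.0044 0.0744] shift after turn [0.0049 0.0036 0.0744] t 25.77
```

>>> servo_tool(
  translation=[
    [0.003,0.003,0.01],
    [0,0,0.02],
    [0,0,0.02],
    [0,0,0.01],
    [0,0,0.005],
    [0,0,0],
    [0,0,0],
  ],
  turn=[
    [0,0,0],
    [0,0,0],
    [0,0,0],
    [0,0,0],
    [0,0,0],
    [0,0,0],
    [0,0,0],
  ],
)

```text
clock: 26.65
tool_pos: [0.6326, 0.2228, 0.0685]
eef_rot: [0.672, 0.741, -0.001, -0.001]
contact_force: [0.2, -0.1, -0.3]
opening: 0.54
finger_force: 15.0
```

>>> servo_tool(
  translation=[
    [0,-0.001,0.007],
    [0,0,0.004],
    [0,0,0.0025],
    [0,0,0],
    [0,0,0],
  ],
  turn=[
    [0,0,0],
    [0,0,0],
    [0,0,0],
    [0,0,0],
    [0,0,0],
  ],
)

```text
clock: 27.28
tool_pos: [0.6309, 0.2221, 0.0549]
eef_rot: [0.672, 0.741, -0.002, -0.001]
contact_force: [-1.9, -1.0, 5.3]
opening: 0.544
finger_force: 15.0
```

Contact with the floor; releasing, then on to the timber.

>>> servo_tool(
  translation=[
    [0,0,0],
    [0,0,0],
    [0,0,0],
    [0,0,-0.01],
    [0,0,-0.03],
    [0,0,-0.04],
    [0,0,-0.02],
    [0,0,0],
  ],
  turn=[
    [0,0,0],
    [0,0,0],
    [0,0,0],
    [0,0,0],
    [0,0,0],
    [0,0,0],
    [0,0,0],
    [0,0,0],
  ],
  grip=1,
)

```text
clock: 28.28
tool_pos: [0.6323, 0.2229, 0.156]
eef_rot: [0.672, 0.74, 0.0, -0.001]
contact_force: [0.7, -0.3, 0.8]
opening: 1.001
finger_force: 0.0
```

```bash
python3 go.py .438 .2625 .11 5.6
```

```text
turn [-0.001  -0.0011 -0.001 ] shift now-axes [ 0.0582 -0.1895  0.0462] shift after turn [ 0.0584 -0.1895  0.046 ] t 28.27
```

>>> servo_tool(
  translation=[
    [0.01,-0.032,0],
    [0.01,-0.032,0],
    [0.01,-0.032,0],
    [0.01,-0.032,0.01],
    [0.009,-0.031,0.02],
    [0.009,-0.0305,0.016],
    [0,0,0],
    [0,0,0],
  ],
  turn=[
    [0,0,0],
    [0,0,0],
    [0,0,0],
    [0,0,0],
    [0,0,0],
    [0,0,0],
    [0,0,0],
    [0,0,0],
  ],
)

```text
clock: 29.28
tool_pos: [0.4376, 0.2613, 0.1085]
eef_rot: [0.672, 0.74, -0.002, -0.001]
contact_force: [0.6, 0.1, 0.1]
opening: 0.997
finger_force: 0.0
```

```bash
python3 - <<'E'
from go import *
info(.438,.2625,.01,5.6)
C=cloud(snap('scene','s3.png')).reshape(-1,3)
for x,y in((.625,.289),(.632,.22)):
    Q=C[(abs(C[:,0]-x)<.05)&(abs(C[:,1]-y)<.034)&(C[:,2]>.074)&(C[:,2]<.12)]; print(len(Q),Q.min(0).round(3),Q.max(0).round(3),np.median(Q,0))
E
```

```text
turn [-0.0044  0.0006 -0.0013] shift now-axes [0.0012 0.001  0.0985] shift after turn [0.0011 0.0005 0.0985] t 29.27
741 [0.598 0.264 0.074] [0.652 0.316 0.085] [0.62746997 0.28980466 0.08084204]
716 [0.606 0.192 0.074] [0.659 0.244 0.085] [0.63422211 0.21843331 0.08095979]
```

View pics/s3.png

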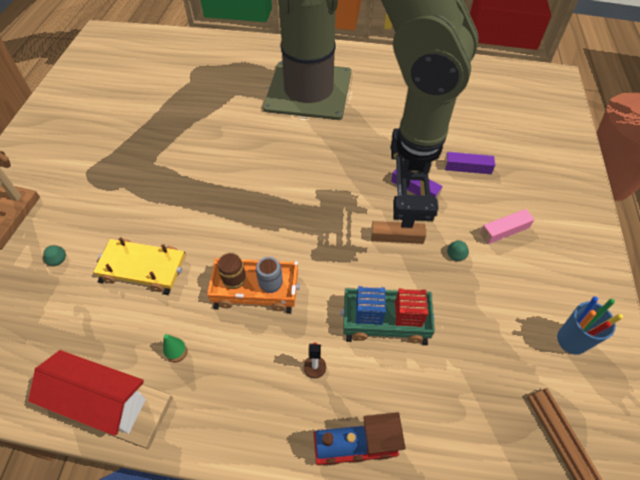

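The barrels stand in the tender at (231,268) and (269,273), and the crates in the green wagon at (372,305) and (412,307). The tree and signal haven't moved, and the gripper is above the timber. A purple block lies nearby, so I descend with the fingers only part open.

>>> servo_tool(
  translation=[
    [0.001,0.0005,0],
    [0,0,0.02],
    [0,0,0.02],
    [0,0,0.02],
    [0,0,0.02],
    [0,0,0.01],
    [0,0,0.007],
    [0,0,0],
    [0,0,0],
  ],
  turn=[
    [0,0,0],
    [0,0,0],
    [0,0,0],
    [0,0,0],
    [0,0,0],
    [0,0,0],
    [0,0,0],
    [0,0,0],
    [0,0,0],
  ],
  grip=0.62,
)

```text
clock: 30.45
tool_pos: [0.4374, 0.2629, 0.0126]
eef_rot: [0.672, 0.74, -0.001, -0.001]
contact_force: [0.0, -0.3, -0.6]
opening: 0.614
finger_force: 0.0
```

>>> servo_tool(
  translation=[
    [0,0,0],
    [0,0,0],
    [0,0,0],
    [0,0,0],
    [0,0,0],
  ],
  turn=[
    [0,0,0],
    [0,0,0],
    [0,0,0],
    [0,0,0],
    [0,0,0],
  ],
  grip=0.2,
)

```text
clock: 31.08
tool_pos: [0.4372, 0.2628, 0.0123]
eef_rot: [0.672, 0.741, -0.001, -0.001]
contact_force: [-0.4, -0.4, 3.8]
opening: 0.363
finger_force: 15.0
```

>>> servo_tool(
  translation=[
    [0,0,-0.03],
    [0,0,-0.04],
    [0,0,-0.05],
    [0,0,-0.03],
    [0,0,0],
  ],
  turn=[
    [0,0,0],
    [0,0,0],
    [0,0,0],
    [0,0,0],
    [0,0,0],
  ],
)

```text
clock: 31.7
tool_pos: [0.4387, 0.2635, 0.1638]
eef_rot: [0.672, 0.74, 0.001, -0.001]
contact_force: [1.0, 0.5, -1.4]
opening: 0.361
finger_force: 15.0
```

```bash
python3 go.py .593 -.237 .15 -1.8
```

```text
turn [-0.0007 -0.0023  0.1278] shift now-axes [-0.513   0.1055  0.0125] shift after turn [-0.4954  0.17    0.0138] t 31.7
```

>>> servo_tool(
  translation=[
    [0,0,0],
    [-0.0495,0.017,0],
    [-0.0495,0.017,0],
    [-0.0495,0.017,0],
    [-0.0495,0.017,0],
    [-0.0495,0.017,0],
    [-0.0495,0.017,0],
    [-0.0495,0.017,0],
    [-0.0495,0.017,0],
    [-0.0495,0.017,0],
  ],
  turn=[
    [0,0,0.128],
    [0,0,0],
    [0,0,0],
    [0,0,0],
    [0,0,0],
    [0,0,0],
    [0,0,0],
    [0,0,0],
    [0,0,0],
    [0,0,0],
  ],
)

```text
clock: 32.95
tool_pos: [0.5761, -0.189, 0.1597]
eef_rot: [0.718, 0.696, -0.002, -0.002]
contact_force: [0.7, 0.3, -0.7]
opening: 0.364
finger_force: 15.0
```

>>> servo_tool(
  translation=[
    [-0.0495,0.017,0],
    [0,0,0],
    [0,0,0],
  ],
  turn=[
    [0,0,0],
    [0,0,0],
    [0,0,0],
  ],
)

```text
clock: 33.33
tool_pos: [0.5913, -0.2363, 0.1599]
eef_rot: [0.718, 0.696, -0.002, -0.003]
contact_force: [-0.4, 0.5, -0.9]
opening: 0.367
finger_force: 15.0
```

```bash
python3 go.py .593 -.237 .0385 -1.8
```

```text
turn [-0.0066 -0.001   0.001 ] shift now-axes [-0.0008  0.0025  0.1214] shift after turn [-0.0007  0.0017  0.1214] t 33.33
```

>>> servo_tool(
  translation=[
    [0,0.0015,0.02],
    [0,0,0.03],
    [0,0,0.03],
    [0,0,0.02],
    [0,0,0.008],
    [0,0,0],
    [0,0,0],
  ],
  turn=[
    [0,0,0],
    [0,0,0],
    [0,0,0],
    [0,0,0],
    [0,0,0],
    [0,0,0],
    [0,0,0],
  ],
)

```text
clock: 34.2
tool_pos: [0.5942, -0.2373, 0.0546]
eef_rot: [0.718, 0.696, -0.001, -0.001]
contact_force: [0.1, -0.7, -1.4]
opening: 0.362
finger_force: 15.0
```

>>> servo_tool(
  translation=[
    [0,0,0.008],
    [0,0,0.005],
    [0,0,0.003],
    [0,0,0],
    [0,0,0],
  ],
  turn=[
    [0,0,0],
    [0,0,0],
    [0,0,0],
    [0,0,0],
    [0,0,0],
  ],
)

```text
clock: 34.83
tool_pos: [0.593, -0.2374, 0.0383]
eef_rot: [0.718, 0.696, -0.002, -0.001]
contact_force: [-2.0, -1.4, 7.1]
opening: 0.36
finger_force: 15.0
```

>>> servo_tool(
  translation=[
    [0,0,0],
    [0,0,0],
    [0,0,0],
    [0,0,-0.01],
    [0,0,-0.03],
    [0,0,-0.04],
    [0,0,-0.03],
    [0,0,0],
  ],
  turn=[
    [0,0,0],
    [0,0,0],
    [0,0,0],
    [0,0,0],
    [0,0,0],
    [0,0,0],
    [0,0,0],
    [0,0,0],
  ],
  grip=0.6,
)

```text
clock: 35.83
tool_pos: [0.5956, -0.2374, 0.1507]
eef_rot: [0.718, 0.696, 0.0, 0.001]
contact_force: [0.4, -0.4, -0.1]
opening: 0.605
finger_force: 0.0
```

>>> servo_tool(
  translation=[
    [0,-0.04,-0.01],
    [0,-0.04,-0.01],
    [0,-0.04,0],
    [0,-0.04,0],
    [0,0,0],
    [0,0,0],
  ],
  turn=[
    [0,0,0],
    [0,0,0],
    [0,0,0],
    [0,0,0],
    [0,0,0],
    [0,0,0],
  ],
)

```text
clock: 36.58
tool_pos: [0.4347, -0.2323, 0.1681]
eef_rot: [0.718, 0.696, -0.001, -0.001]
contact_force: [-0.2, -1.2, 0.5]
opening: 0.599
finger_force: 0.0
```

```bash
python3 - <<'E'
from m import *
s=snap('scene','s4.png'); C=cloud(s).reshape(-1,3)
for k,x,y,lo,hi in(('timber',.593,-.237,.052,.07),('brown',.604,-.038,.085,.1),('grey',.6,.031,.085,.1),('red',.625,.289,.074,.1),('blue',.632,.22,.074,.1)):
    Q=C[(abs(C[:,0]-x)<.035)&(abs(C[:,1]-y)<(.07 if k=='timber' else .034))&(C[:,2]>lo)&(C[:,2]<hi)]; print(k,np.median(Q[:,2]).round(3),rect(Q[:,:2]).round(3))
E
```

```text
timber 0.059 [ 6.0300e-01 -2.3800e-01  1.1400e-01  5.2000e-02  8.8648e+01]
brown 0.092 [ 0.604 -0.04   0.041  0.04  27.586]
grey 0.091 [  0.603   0.029   0.042   0.041 -17.68 ]
red 0.081 [0.625 0.29  0.05  0.049 5.137]
blue 0.081 [0.632 0.218 0.049 0.048 6.202]
```

View pics/s4.png

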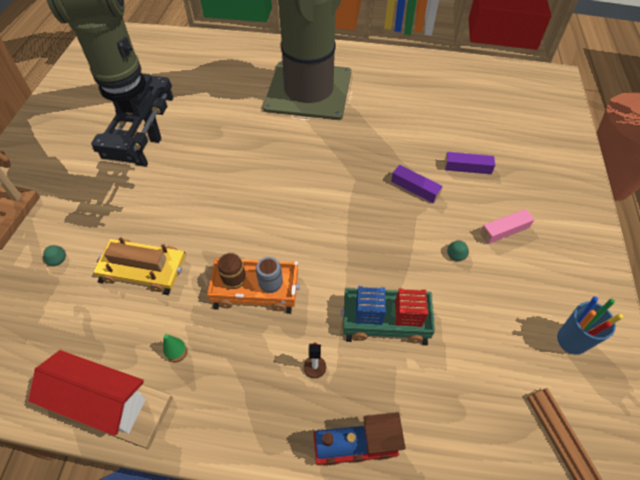

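The timber lies flat between the stakes at (135,256). The crates, barrels, tree and signal are all in place and the arm is clear of everything.

```bash
python3 -c "
from plant import r
print(r.finish_job())"
```

```text
the job is handed in; nothing more can be done
None
```

The job is handed in after about 37 s of robot time: my last camera check showed both crates upright in the green wagon, both barrels upright in the tender, the timber flat between the flat wagon's stakes, and the tree and signal standing where they were; the hand-in returned no verdict.

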